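# Refill the tasting canister and snap its cap home

## Task

Tip all five rusk bites out of the pivoting steel cup into the clear canister by its red crank handle, and swing the cup back fully upright. Then push the blue snap cap down over the canister's neck until it clicks and sits fully home, keep pressing it down firmly after the click, and finish like that: still pressing on the cap, without letting go. Leave the jam jar, ramekin, biscuit jar and tongs where they are.

Things in the scene. Friction and masses are not known exactly. Their poses are not given: they have to be found in the camera images.
- station: Portioning station, fixed: board 150 x 200 x 12 mm with two dark posts (x = +-46 mm, y = 0, 152 mm high), tipping steel cup and canister. Origin on the counter straight below the cup's pivot axis; z up; that axis runs along x; the -x side, with the crank, roughly faces the robot. Canister's axis at y = +52 mm, upright cup's axis at y = -42 mm.
- cup_pivot (a point): Point on the cup's pivot axis, between the two posts, 140 mm above the station's origin; axes as the station's.
- cup (a joint): Tipping angle of the steel cup (rad): 0 = upright at its stop (start); grows as the mouth tips towards the canister, to 2.6 (stop, mouth down into the canister). Stiff hinge (0.16 N m): it stays where left. The bites slide out by about 2.1 to 2.5 rad. Cup: outer diameter 66 mm, height 70 mm, wall 3 mm, rim level with the pivot when upright.
- crank_grip (a point): Middle of the red crank pin, a bar of diameter 12 and length 50 mm parallel to the station's x. Turns with the cup at radius 70 mm: at cup angle a it is at x = -86 mm, y = 70 sin(a - 1.309), z = 140 + 70 cos(a - 1.309) mm in the station's frame, passing over the top. Pinch it from above, fingers closing along the station's y; it turns in the grip.
- canister_mouth (a point): Centre of the canister's open mouth at rim height, 100 mm above the counter; z up. Canister: clear, white neck band, fixed; outer diameter 80, inner 73 mm, inner floor 84 mm below the rim. Four sprung steel catch balls, diameter 8 mm, stand out 4.5 mm from the neck, centres 8 mm below the rim.
- cap: Blue snap cap, loose on the counter, skirt down: diameter 94, height 21 mm, 90 g, plus wooden knob, diameter 26 mm, 21 to 55 mm above the origin. Origin: centre of the skirt's lower edge. 2 mm play round the neck; any yaw. Home = origin 16 mm below the rim (disc on rim); it meets the catches 9.5 mm above that, needs about 10 N to pass them, then snaps down; the catches alone hold it with 2 to 4 N.
- cap_knob (a point): Top centre of the cap's wooden knob, 55 mm above the cap's origin.
- bite0: One of five alike toasted rusk bites, 18 x 18 x 16 mm, 12 g, in the steel cup at the start (the others likewise). Origin at the centre of its underside.
- bite1: One of five alike toasted rusk bites, 18 x 18 x 16 mm, 12 g, in the steel cup at the start (the others likewise). Origin at the centre of its underside.
- bite2: One of five alike toasted rusk bites, 18 x 18 x 16 mm, 12 g, in the steel cup at the start (the others likewise). Origin at the centre of its underside.
- bite3: One of five alike toasted rusk bites, 18 x 18 x 16 mm, 12 g, in the steel cup at the start (the others likewise). Origin at the centre of its underside.
- bite4: One of five alike toasted rusk bites, 18 x 18 x 16 mm, 12 g, in the steel cup at the start (the others likewise). Origin at the centre of its underside.
- jam_jar: Amber jam jar with a brass lid, diameter 60 mm, height 85 mm, loose bystander. Origin at the centre of its underside.
- ramekin: White ramekin, diameter 84 mm, height 45 mm, loose bystander. Origin at the centre of its underside.
- biscuit_jar: Large glass jar with a wooden lid, diameter 116 mm, height 170 mm, loose bystander. Origin at the centre of its underside.
- tongs: Steel pastry tongs lying flat, 225 mm long, 16 mm high, loose bystander. Origin at the middle of the length, on the counter; x along the tongs.
There are look-alikes about, which are no part of the job. Of the things that look like the cap, take the one that is farthest from the robot's base at the start.

How it is judged:
On the way, in this order (a step that is already met when the one before it is completed fails the run):
1. all five bites are in the canister (horizontal distance between each of bite0, bite1, bite2, bite3, bite4 and canister_mouth below 0.037 m and z of each of bite0, bite1, bite2, bite3, bite4 in the frame of canister_mouth below -0.018 m), for 0.2 s.
2. the cup is swung back upright, the bites in the canister (all of step 1 and value of joint cup below 0.12 rad), for 0.2 s.
3. the cap has snapped fully home on the neck (horizontal distance between cap and canister_mouth below 0.004 m and z of cap in the frame of canister_mouth between -0.0185 and -0.014 m and angle between cap's own z axis and vertical below 0.06 rad), for 0.2 s.
At the end, for the whole second after the job is handed in: All five bites in the canister; cup upright within 0.12 rad; cap home: level within 0.06 rad, centred within 4 mm, origin 14 to 18.5 mm below the rim; fingers still pressing it (over 5 N fingers to cap, over 8 N cap to canister) through the last second (all of step 2 and all of step 3 and contact force between cap and canister above 8 N and contact force between the fingers and cap above 5 N); the arm keeps its last pose, push and grip.
It fails at once if a bystander (jam jar, ramekin, biscuit jar or tongs) is moved more than 40 mm (distance of any of jam_jar, ramekin, biscuit_jar, tongs from where it was at the start of the episode above 0.04 m).
It also fails if it takes over 70 s, if anything falls off the work surface, if the arm or the gripper's body presses on something with over 40 N, if the wrist force passes 120 N, or if a joint passes its speed limit or range.

## Robot

A 6-joint arm with a two-finger parallel gripper is mounted at the origin on the work surface. World frame = base frame: x ahead of the robot, y to its left, z up, the work surface at z = 0. Lengths are in m, angles in rad, forces in N, time in s.
With the tool pointing down it reaches from about 0.375 to 0.925 m from the base axis. Payload 5.7 kg.
Tool frame: the origin (TCP) lies on the centre line of the jaws, within the pads' length; the fingertips stand 11 mm ahead of it and the grasp point (between the pads) lies 8 mm behind it (tip_reach is the z of the fingertips in the tool frame, in m); z points along the fingers, y is the line along which they close (so a half turn about z gives the same grasp; the last joint's range is limited). The gripper opens to 85 mm and grips with 20 to 120 N. Pads are 22 mm wide; open, the fingers measure 114 mm over their backs; the gripper's body (76 mm by 85 mm) begins 54 mm behind the grasp point. The pads swing forward as they close: fully open they stand 13 mm farther back than shut.
Start: joints at [-1.417, 0.359, 1.51, -0, 1.272, -0.115], TCP at [0.159, -0.578, 0.204] pointing down, gripper open.
Joint ranges: [-2.97, 2.97], [-1.01, 2.36], [0.21, 2.38], [-0.96, 4.11], [0.2, 2.71], [-2.98, 2.98]. Speed limits (rad/s): [2.39, 2.39, 3.14, 3.14, 3.14, 3.14].

## Interface

Orientations are given as a unit quaternion [x, y, z, w].
In Python, from station import * gives the robot as it stands.
- The arm moves only by the shell command python3 -m crank 'ROWS' [FORCE]. ROWS is JSON, one flat list of numbers, 7 for each row, row after row: the shift along the tool's x, y, z in m, then the turn, a rotation vector about the tool's x, y, z in degrees, then the finger opening in m, from 0 to 0.0854. In form: [x, y, z, ax, ay, az, fingers, x, y, z, ax, ay, az, fingers, ...]. A call has 1 to 20 rows; each row is the pose to reach, as a shift and turn from the pose commanded when the call began, along the tool's axes at that moment; what a row does not reach only later rows make up. A row lasts 1/10 s, in which the tool goes at most 50 mm and 8.59 degrees, less where a joint would pass 70% of its speed; a pose out of reach is approached as far as the arm can. A call with a gripper value outside its range is refused whole. The fingers move at their own pace and stop on an object; FORCE is the grip in N (left out, the last holds). Time passes only in rows, so rows that repeat a pose let the fingers close. It gives the time, the measured TCP pose, the force, the opening and the grip force at its end, in the units of the state.
- sense(): the state, without advancing time (a new reading comes with each control period).
- grab_frame(name): name is "scene" or "top" or "wrist"; returns a dict with "frame" (420x560x3 uint8, red, green, blue), "depth" (420x560 float32, m along the optical axis (not along the pixel's ray), 0 where there is no reading), "vertical_fov" (degrees; the focal length in pixels is half the picture's height over the tangent of half this angle, whatever the lens; pixels are square), "cx", "cy" (the principal point, pixels), "D" ([k1, k2, p1, p2, k3] as OpenCV has them; the pictures are not rectified), "extrinsics" (4x4, takes a point from camera to world coordinates); the wrist camera has in their place "T_tool_cam" (4x4, takes a point from camera to tool coordinates, whose origin is the TCP and whose axes are the flange's). Camera axes: x right, y down, z forward; pixel columns grow to the right and rows downward; lengths in m; the calibration is good to about 2 mm. A picture is of the moment at which its call begins: read the wrist's pose just before it.
- sign_off(): hands the job in; it is judged then, once.
Trained networks look in a picture, given as the dict that the camera call returned (one of the last four; its "shot" number tells which), for a name from the list of things; names that differ only in an ending like _2 or _b are one class to them, and where a whole thing is asked for, a point or a joint stands for the part that bears it (a point fixed in the world has none). Each returns a list of dicts, best first, with "conf" (0 to 1); they miss things now and then, are a little off and sometimes report something else, mostly with a low value. They report only what shows in the picture. A call takes as long as a camera call. They do not tell look-alikes from the thing itself.
- find_in(picture, name): "box" ([left, top, right, bottom] in pixels, round what is visible of it).
- cut_out(picture, name): "region" (420x560 bool, what is visible of it) and "box" ([left, top, right, bottom] in pixels, round what is visible of it).
The state is a dict: "time_s": time; "joints": joint angles; "joint_vel": joint speeds; "joint_efforts": joint torques, N m; "eef_pos": TCP position; "ee_rot": TCP orientation; "force": force on the tool from outside, world axes, zero at the start; "ft_torque": the same for the moment, N m; "finger_gap": finger opening in m; "grasp_force": force on a finger pad.
Only numpy, scipy, OpenCV 4.12 (cv2) and the standard library are available. Lean on these libraries where they do the work, as an engineer would, in place of code of your own. Each camera call takes 0.05 s, during which the arm holds its last target. There are 200 camera calls.

## Working session

There is one attempt and no reset: what is moved stays moved. The work goes in short steps, Python scripts to look and compute and a shell command to move; the robot and the scene stay as the last step left them, time stands still between calls to the robot, and variables do not carry over. Pictures are saved under pics/ and viewed, at most 10 in all, crops included, and the job is handed in when it is done.

```bash
ls; mkdir -p pics; cat > h.py <<'E'
from station import *
import numpy as np, cv2
from scipy.spatial.transform import Rotation as R
def K(p):
    h=p["frame"].shape[0]; f=h/2/np.tan(np.radians(p["vertical_fov"])/2)
    return np.array([[f,0,p["cx"]],[0,f,p["cy"]],[0,0,1]])
def T_tool(s):
    T=np.eye(4); T[:3,:3]=R.from_quat(s["ee_rot"]).as_matrix(); T[:3,3]=s["eef_pos"]; return T
def shot(name):
    s=sense(); p=grab_frame(name)
    p["T"]=p["extrinsics"] if "extrinsics" in p else T_tool(s)@p["T_tool_cam"]
    p["T"]=np.array(p["T"]); return p
def pts(p,mask):
    v,u=np.nonzero(mask&(p["depth"]>0)); z=p["depth"][v,u]
    n=cv2.undistortPoints(np.stack([u,v],1).astype(float).reshape(-1,1,2),K(p),np.array(p["D"],float)).reshape(-1,2)
    c=np.c_[n*z[:,None],z]; return c@p["T"][:3,:3].T+p["T"][:3,3]
def proj(p,X):
    Ti=np.linalg.inv(p["T"]); return cv2.projectPoints(np.atleast_2d(X).astype(float),cv2.Rodrigues(Ti[:3,:3])[0],Ti[:3,3],K(p),np.array(p["D"],float))[0].reshape(-1,2)
def save(p,n): cv2.imwrite("pics/"+n,cv2.cvtColor(p["frame"],cv2.COLOR_RGB2BGR))
E
python3 - <<'E'
from h import *
print(sense())
for n in ["scene","top"]:
    p=shot(n); save(p,n+"0.png")
    for o in ["station","cup","crank_grip","canister_mouth","cap","jam_jar","ramekin","biscuit_jar","tongs"]:
        for d in cut_out(p,o):
            if d["conf"]<0.3: continue
            q=pts(p,d["region"])
            if len(q)==0: continue
            print(n,o,round(d["conf"],2),np.round(d["box"]),"med",np.round(np.median(q,0),3),"lo",np.round(np.percentile(q,3,0),3),"hi",np.round(np.percentile(q,97,0),3))
E
```

```text
pics
{'time_s': 0.0, 'joints': array([-1.41709899e+00,  3.59525149e-01,  1.51147646e+00,  4.79703158e-07,
        1.27254027e+00, -1.15129964e-01]), 'joint_vel': array([-0.00041935,  0.00084208, -0.00029542, -0.00020199, -0.00021135,
        0.00182367]), 'joint_efforts': array([ 1.75699506e-04, -5.27621734e+01, -2.78621382e+01, -2.41840362e-04,
        1.31413373e-02, -3.66103325e-05]), 'eef_pos': array([ 0.15921668, -0.57768586,  0.20272493]), 'ee_rot': array([ 9.90979617e-01,  1.34009139e-01, -1.85638599e-05, -9.74438538e-04]), 'force': array([-0.17951427, -0.55825095,  0.73738022]), 'ft_torque': array([-0.02779424, -0.02596209, -0.02076672]), 'grasp_force': 0.0, 'finger_gap': 0.0853377869021825}
scene station 0.67 [272. 201. 356. 289.] med [0.587 0.08  0.045] lo [0.514 0.007 0.009] hi [0.641 0.19  0.155]
scene cup 0.71 [270. 201. 335. 256.] med [0.565 0.054 0.124] lo [0.488 0.006 0.073] hi [0.611 0.106 0.164]
scene crank_grip 0.71 [269. 202. 329. 250.] med [0.566 0.052 0.123] lo [0.502 0.006 0.077] hi [0.61  0.085 0.164]
scene canister_mouth 0.66 [318. 211. 343. 251.] med [0.556 
[... 1665 characters left out ...]
.054]
top cap 0.63 [291. 253. 319. 282.] med [ 0.348 -0.046  0.02 ] lo [ 0.309 -0.087  0.014] hi [ 0.389 -0.007  0.054]
top cap 0.61 [422. 254. 452. 283.] med [ 0.341 -0.429  0.02 ] lo [ 0.3   -0.473  0.01 ] hi [ 0.379 -0.391  0.054]
top jam_jar 0.71 [384. 221. 409. 240.] med [ 0.448 -0.304  0.083] lo [ 0.421 -0.335  0.007] hi [ 0.474 -0.283  0.09 ]
top ramekin 0.56 [334. 218. 360. 244.] med [ 0.453 -0.169  0.021] lo [ 0.416 -0.203  0.001] hi [ 0.488 -0.131  0.047]
top biscuit_jar 0.7 [389. 119. 441. 168.] med [ 0.682 -0.346  0.166] lo [ 0.639 -0.402  0.016] hi [ 0.739 -0.305  0.175]
top tongs 0.56 [122. 224. 164. 302.] med [0.378 0.425 0.009] lo [ 0.273  0.385 -0.004] hi [0.477 0.486 0.02 ]
```

```bash
python3 - <<'E'
import cv2
a=cv2.imread("pics/top0.png");b=cv2.imread("pics/scene0.png")
t=cv2.resize(a[95:325,90:480],(780,460)); cv2.imwrite("pics/t.png",t)
E
```

```text
(no output)
```

View pics/t.png

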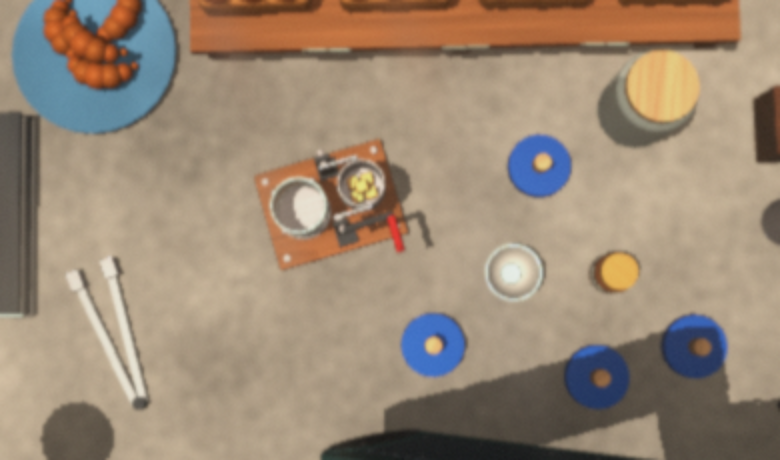

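View pics/scene0.png

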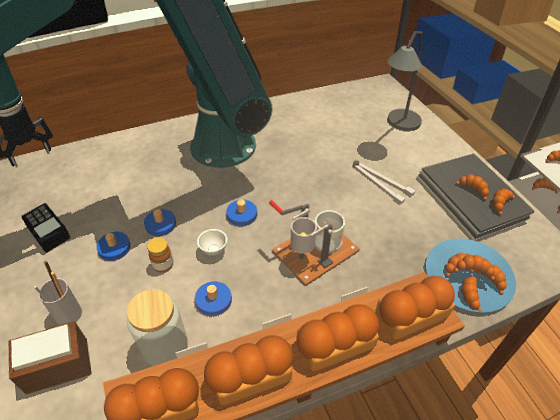

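The top and scene views show four blue caps. The farthest from the base is the one beside the biscuit jar, at crop pixel (540,165), about (0.61, -0.21) in the world. The station is yawed roughly 17°, with the red crank pin at crop pixel (397,233). Next I'll fit the station pose.

```bash
cat >> h.py <<'E'
def hsv(p): return cv2.cvtColor(p["frame"],cv2.COLOR_RGB2HSV)
def inbox(q,c,r): return np.hypot(q[:,0]-c[0],q[:,1]-c[1])<r
def circ(q):
    A=np.c_[2*q[:,:2],np.ones(len(q))]; s=np.linalg.lstsq(A,(q[:,:2]**2).sum(1),rcond=None)[0]
    return s[:2],np.sqrt(s[2]+s[:2]@s[:2])
def rel(targets):
    s=sense(); Rm=R.from_quat(s["ee_rot"]).as_matrix()
    print("tcp",np.round(s["eef_pos"],4),"yaw x_tool deg",round(np.degrees(np.arctan2(Rm[1,0],Rm[0,0])),2),"tilt z",np.round(Rm[:,2],4))
    for t in targets: print(np.round(t,4),"->",np.round(Rm.T@(np.array(t)-s["eef_pos"]),4))
E
cat > st.py <<'E'
from h import *
def station_fit(p,c=(0.553,0.1)):
    q=pts(p,p["depth"]>0); q=q[inbox(q,c,0.17)]
    H=hsv(p)
    red=((H[...,0]<6)|(H[...,0]>174))&(H[...,1]>190)&(H[...,2]>90)
    r=pts(p,red); r=r[inbox(r,c,0.17)&(r[:,2]>0.1)]
    print("pin n",len(r))
    if len(r)>10:
        m=np.median(r,0); u=np.linalg.svd(r[:,:2]-r[:,:2].mean(0))[2][0] 
        print("pin med",np.round(m,4),"top z",np.round(np.percentile(r[:,2],90),4),"ext mid",np.round((r.min(0)+r.max(0))/2,4),"dir deg",np.degrees(np.arctan2(u[1],u[0])))
    b=q[(q[:,2]>0.006)&(q[:,2]<0.019)]
    rc=cv2.minAreaRect((b[:,:2]*1000).astype(np.float32)); print("board",rc)
    m=q[(q[:,2]>0.095)&(q[:,2]<0.106)]; m=m[inbox(m,(0.54,0.148),0.055)]
    print("rim n",len(m), circ(m) if len(m)>10 else "", "ext mid",(m[:,:2].min(0)+m[:,:2].max(0))/2 if len(m) else "")
E
python3 - <<'E'
from st import *
for n in ["top","scene"]:
    print(n); station_fit(shot(n))
rel([(.386,-.46,.35),(.544,-.254,.38),(.5,0.0,.38)])
E
```

```text
top
pin n 45
pin med [0.5044 0.0062 0.1648] top z 0.1675 ext mid [0.5019 0.0063 0.1644] dir deg -164.15167826899872
board ((556.8316040039062, 101.23112487792969), (317.2587890625, 334.59088134765625), 32.99179458618164)
rim n 111 (array([0.55031841, 0.14206392]), np.float64(0.03841682894142078)) ext mid [0.55013131 0.1427076 ]
scene
pin n 42
pin med [0.5032 0.0052 0.1635] top z 0.1667 ext mid [0.5033 0.0043 0.1623] dir deg 15.723629280933984
board ((548.133056640625, 107.76454162597656), (264.0562744140625, 290.2441711425781), 8.797632217407227)
rim n 135 (array([0.55161108, 0.14357934]), np.float64(0.03772355214532064)) ext mid [0.55082392 0.14356958]
tcp [ 0.1593 -0.5784  0.2036] yaw x_tool deg 15.4 tilt z [-0.e+00  1.e-04 -1.e+00]
[ 0.386 -0.46   0.35 ] -> [ 0.25   -0.054  -0.1464]
[ 0.544 -0.254  0.38 ] -> [ 0.457  -0.2106 -0.1764]
[0.5  0.   0.38] -> [ 0.482  -0.4672 -0.1764]
```

```bash
python3 -m crank '[0.12,-0.02,-0.15,0,0,0,0.085, 0.12,-0.02,-0.15,0,0,0,0.085, 0.12,-0.02,-0.15,0,0,0,0.085, 0.25,-0.054,-0.15,0,0,0,0.085, 0.25,-0.054,-0.15,0,0,0,0.085, 0.25,-0.054,-0.15,0,0,0,0.085, 0.36,-0.13,-0.15,0,0,0,0.085, 0.36,-0.13,-0.15,0,0,0,0.085, 0.36,-0.13,-0.15,0,0,0,0.085, 0.45,-0.24,-0.15,0,0,0,0.085, 0.45,-0.24,-0.15,0,0,0,0.085, 0.45,-0.24,-0.15,0,0,0,0.085, 0.45,-0.24,-0.15,0,0,0,0.085]'
python3 - <<'E'
from h import *
p=shot("wrist"); save(p,"w1.png")
H=hsv(p); blue=(H[...,0]>100)&(H[...,0]<130)&(H[...,1]>150)&(H[...,2]>60)
q=pts(p,blue); q=q[inbox(q,(.61,-.21),.08)]
print(len(q)); 
if len(q): d=q[(q[:,2]>.01)&(q[:,2]<.03)]; print("blue ctr",circ(d), cv2.minEnclosingCircle((d[:,:2]*1000).astype(np.float32)))
a=pts(p,p["depth"]>0); k=a[inbox(a,(.61,-.21),.04)&(a[:,2]>.046)&(a[:,2]<.06)]
print("knob",len(k),cv2.minEnclosingCircle((k[:,:2]*1000).astype(np.float32)),np.median(k,0) if len(k) else "")
rel([(.46,0.0,.35),(.503,.0055,.26),(.503,.0055,.15)])
E
```

```text
time_s: 2.4
eef_pos: [0.5311, -0.2225, 0.3538]
ee_rot: [0.991, 0.137, 0.001, -0.001]
force: [0.1, -1.3, 0.0]
finger_gap: 0.085
grasp_force: 0.0
3685
blue ctr (array([ 0.61202386, -0.21175669]), np.float64(0.033862510952663245)) ((612.0401611328125, -211.71762084960938), 45.791526794433594)
knob 363 ((611.5286254882812, -211.2159881591797), 12.827642440795898) [ 0.61166596 -0.21123186  0.05363155]
tcp [ 0.5302 -0.2251  0.3537] yaw x_tool deg 15.65 tilt z [ 2.e-04  3.e-04 -1.e+00]
[0.46 0.   0.35] -> [-0.0069 -0.2357  0.0038]
[0.503  0.0055 0.26  ] -> [ 0.0359 -0.2294  0.0938]
[0.503  0.0055 0.15  ] -> [ 0.0359 -0.2294  0.2038]
```

View pics/w1.png

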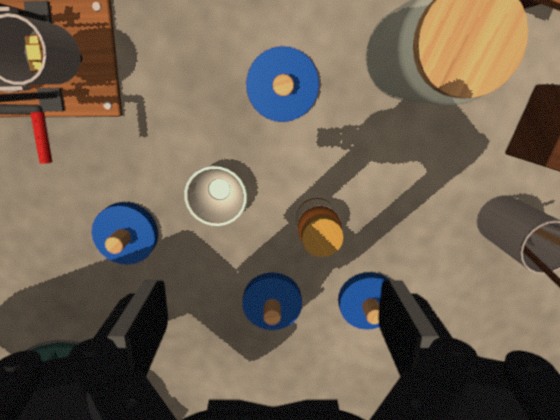

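The wrist view shows the target cap at pixel (283,83), with knob centre at (0.6117, -0.2115) and the expected radius and height. The station is at upper left. I'll move over the station for a close look.

```bash
python3 -m crank '[-0.01,-0.26,0,0,0,0,0.085, -0.01,-0.26,0,0,0,0,0.085, -0.01,-0.26,0,0,0,0,0.085, -0.01,-0.26,0,0,0,0,0.085, -0.01,-0.26,0,0,0,0,0.085, -0.01,-0.26,0,0,0,0,0.085, -0.01,-0.26,0,0,0,0,0.085, -0.01,-0.26,0,0,0,0,0.085]'
python3 - <<'E'
from st import *
p=shot("wrist"); save(p,"w2.png"); station_fit(p)
a=pts(p,p["depth"]>0); k=a[inbox(a,(.565,.093),.08)&(a[:,2]>.146)&(a[:,2]<.156)]
km,lab,c=cv2.kmeans((k[:,:2]*1000).astype(np.float32),2,None,(3,50,.01),5,cv2.KMEANS_PP_CENTERS); print("posts",len(k),c)
rel([(.503,.0055,.22)])
E
```

```text
time_s: 3.25
eef_pos: [0.4514, 0.0189, 0.3538]
ee_rot: [0.991, 0.134, 0.0, 0.001]
force: [-0.4, 0.2, 0.7]
finger_gap: 0.0853
grasp_force: 0.0
pin n 555
pin med [0.5032 0.007  0.163 ] top z 0.1642 ext mid [0.5019 0.0068 0.1623] dir deg -164.95205623937525
board ((550.2373657226562, 100.82315063476562), (128.12176513671875, 201.11459350585938), 15.036681175231934)
rim n 979 (array([0.54932073, 0.14304289]), np.float64(0.03811506544889522)) ext mid [0.54945337 0.14355429]
posts 613 [[518.259    48.27171]
 [517.48224  76.99918]]
tcp [0.4516 0.0187 0.3536] yaw x_tool deg 15.31 tilt z [ 4.e-04 -9.e-04 -1.e+00]
[0.503  0.0055 0.22  ] -> [0.0461 0.0262 0.1337]
```

View pics/w2.png

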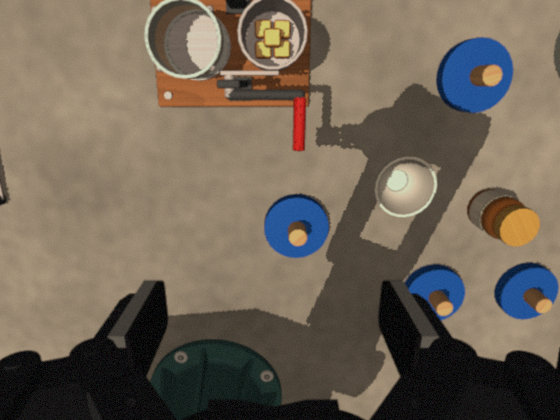

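Station fit from the wrist view: yaw 15.1°, canister axis at (0.5495, 0.1432), pin top at 0.164 m (expected 0.164). In the picture the red pin is at pixel (299,123). I'll pinch it now.

```bash
python3 -m crank '[0.044,0.025,0.05,0,0,0,0.085, 0.044,0.025,0.1,0,0,0,0.085, 0.044,0.025,0.14,0,0,0,0.085, 0.044,0.025,0.17,0,0,0,0.085, 0.044,0.025,0.19,0,0,0,0.085, 0.044,0.025,0.203,0,0,0,0.085, 0.044,0.025,0.203,0,0,0,0.085, 0.044,0.025,0.203,0,0,0,0.085]' 40
python3 - <<'E'
from h import *
s=sense(); print(s["force"],s["finger_gap"]); rel([(.500,.006,.150)])
E
python3 -m crank '[0,0,0,0,0,0,0.03, 0,0,0,0,0,0,0, 0,0,0,0,0,0,0, 0,0,0,0,0,0,0, 0,0,0,0,0,0,0, 0,0,0,0,0,0,0, 0,0,0,0,0,0,0, 0,0,0,0,0,0,0, 0,0,0,0,0,0,0]' 40
python3 - <<'E'
import numpy as np
for a in np.arange(0,2.61,.2): print(round(a,2),round(-70*(np.sin(a-1.309)+.9659),1),round(-70*(np.cos(a-1.309)-.2588),1))
E
```

```text
time_s: 4.1
eef_pos: [0.5004, 0.0067, 0.1506]
ee_rot: [0.991, 0.133, -0.0, 0.0]
force: [0.5, 0.2, -0.1]
finger_gap: 0.0852
grasp_force: 0.0
[ 0.49051712  0.24501803 -0.14301485] 0.08520566997142741
tcp [0.5004 0.0067 0.1506] yaw x_tool deg 15.3 tilt z [-4.e-04 -1.e-04 -1.e+00]
[0.5   0.006 0.15 ] -> [-0.0006  0.0005  0.0006]
time_s: 5.0
eef_pos: [0.4998, 0.0081, 0.1506]
ee_rot: [0.991, 0.134, -0.0, -0.0]
force: [-0.2, 0.1, 0.3]
finger_gap: 0.0001
grasp_force: 0.0
0.0 0.0 -0.0
0.2 -4.9 -13.1
0.4 -12.4 -24.9
0.6 -22.0 -35.0
0.8 -33.5 -43.0
1.0 -46.3 -48.6
1.2 -60.0 -51.5
1.4 -74.0 -51.6
1.6 -87.7 -48.9
1.8 -100.6 -43.6
2.0 -112.2 -35.8
2.2 -122.1 -25.9
2.4 -129.7 -14.2
2.6 -134.9 -1.2
```

```bash
python3 - <<'E'
from st import *
for n in ["wrist","scene","top"]:
    p=shot(n); save(p,n+"3.png"); print(n); station_fit(p)
    if n=="scene":
        c=proj(p,[.51,.05,.15])[0].astype(int); print(c); f=p["frame"][c[1]-60:c[1]+60,c[0]-75:c[0]+75]; sc=cv2.resize(f,(525,420))
    if n=="wrist": w=p["frame"]
cv2.imwrite("pics/m3.png",cv2.cvtColor(cv2.resize(np.hstack([sc,w]),(800,310)),cv2.COLOR_RGB2BGR))
E
```

```text
wrist
pin n 1113
pin med [0.5143 0.0094 0.163 ] top z 0.1641 ext mid [0.5135 0.0091 0.1626] dir deg -165.08138153125245
board ((553.2967529296875, 100.7127685546875), (134.76634216308594, 199.63128662109375), 15.128070831298828)
rim n 3850 (array([0.54981288, 0.14230581]), np.float64(0.038039589987473504)) ext mid [0.54973812 0.14260887]
scene
pin n 35
pin med [0.5027 0.0045 0.1636] top z 0.1653 ext mid [0.5039 0.0047 0.1624] dir deg 13.430278518548699
board ((533.9517211914062, 80.64913940429688), (245.8546142578125, 309.3323059082031), 23.80563735961914)
rim n 134 (array([0.55116189, 0.14339217]), np.float64(0.03765480779347586)) ext mid [0.54941557 0.1438319 ]
[292 206]
topTraceback (most recent call last):
  File "<stdin>", line 3, in <module>
  File "st.py", line 6, in station_fit
    r=pts(p,red); r=r[inbox(r,c,0.17)&(r[:,2]>0.1)]
  File "h.py", line 15, in pts
    n=cv2.undistortPoints(np.stack([u,v],1).astype(float).reshape(-1,1,2),K(p),np.array(p["D"],float)).reshape(-1,2)
      ~~~~~~~~~~~~~~~~~~~^^^^^^^^^^^^^^^^^^^^^^^^^^^^^^^^^^^^^^^^^^^^^^^^^^^^^^^^^^^^^^^^^^^^^^^^^^^^^
cv2.error: OpenCV(4.12.0) /io/opencv/modules/calib3d/src/undistort.dispatch.cpp:347: error: (-215:Assertion failed) CV_IS_MAT(_src) && CV_IS_MAT(_dst) && (_src->rows == 1 || _src->cols == 1) && (_dst->rows == 1 || _dst->cols == 1) && _src->cols + _src->rows - 1 == _dst->rows + _dst->cols - 1 && (CV_MAT_TYPE(_src->type) == CV_32FC2 || CV_MAT_TYPE(_src->type) == CV_64FC2) && (CV_MAT_TYPE(_dst->type) == CV_32FC2 || CV_MAT_TYPE(_dst->type) == CV_64FC2) in function 'cvUndistortPointsInternal'
```

View pics/wrist3.png

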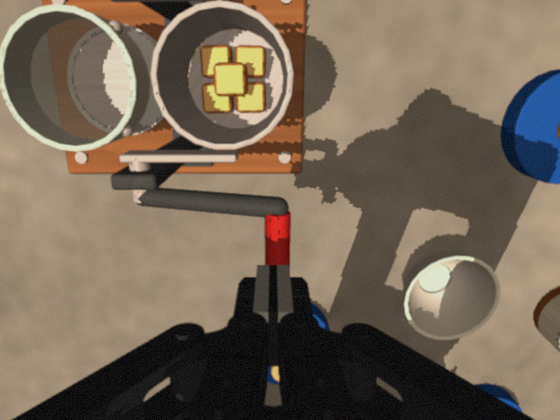

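```bash
python3 - <<'E'
from h import *
p=shot("wrist"); T=np.array(p["T_tool_cam"]); print(np.round(T,3))
for r,c in [(220,278),(240,278),(258,278),(263,265),(268,265),(275,262),(290,262),(290,284),(310,262),(330,262)]:
    m=np.zeros(p["depth"].shape,bool); m[r,c]=1; q=pts(p,m)
    if len(q): print(r,c,np.round(q[0],4),"tool",np.round(np.linalg.inv(T_tool(sense()))@np.r_[q[0],1],4)[:3])
E
```

```text
[[-0.    -0.948 -0.318  0.082]
 [ 1.     0.    -0.002  0.001]
 [ 0.002 -0.318  0.948 -0.17 ]
 [ 0.     0.     0.     1.   ]]
220 278 [0.5232 0.0116 0.1632] tool [ 0.0235  0.0028 -0.0126]
240 278 [0.5139 0.009  0.1634] tool [ 0.0139  0.0028 -0.0128]
258 278 [0.5054 0.0066 0.1637] tool [ 0.005   0.0029 -0.0131]
263 265 [0.499  0.0112 0.1591] tool [ 0.0001 -0.0033 -0.0085]
268 265 [0.5095 0.0135 0.1846] tool [ 0.0107 -0.0026 -0.034 ]
275 262 [0.5096 0.0146 0.1912] tool [ 0.0112 -0.0037 -0.0406]
290 262 [0.5091 0.0141 0.2014] tool [ 0.0106 -0.0034 -0.0507]
290 284 [0.5111 0.0064 0.2012] tool [ 0.0105  0.0046 -0.0506]
310 262 [0.5093 0.0138 0.2142] tool [ 0.0107 -0.003  -0.0636]
330 262 [0.5107 0.0138 0.2266] tool [ 0.012  -0.0027 -0.076 ]
```

```bash
python3 - <<'E'
import station
print([n for n in dir(station) if not n.startswith("__")])
from h import *
print(globals().get("tip_reach"), getattr(station,"tip_reach",None), {k:v for k,v in sense().items() if "tip" in k})
p=shot("wrist"); q=pts(p,p["depth"]>0); t=(q-sense()["eef_pos"])@T_tool(sense())[:3,:3]
g=t[(abs(t[:,1])<.03)&(t[:,0]<.0135)&(t[:,2]<-.016)]
print(len(g), np.percentile(g[:,2],[90,97,99,100]))
E
```

```text
['MotionError', 'cut_out', 'find_in', 'grab_frame', 'sense', 'sign_off', 'tip_reach']
0.011 0.011 {}
15962 [-0.05081753 -0.03908193 -0.03493732 -0.03005375]
```

The fingers closed to zero gap with the pin undisturbed. Wrist depth puts the visible tips at about tool z = -0.033, not +0.011, so the tips are still above the pin. I'll check this again with the fingers open before descending.

```bash
python3 -m crank '[0,0,0,0,0,0,0.05, 0,0,0,0,0,0,0.05, 0,0,0,0,0,0,0.05, 0,0,0,0,0,0,0.05]'
python3 - <<'E'
from h import *
p=shot("wrist"); save(p,"w4.png"); q=pts(p,p["depth"]>0); t=(q-sense()["eef_pos"])@T_tool(sense())[:3,:3]
for lo,hi in [(-.05,-.018),(.018,.05)]:
    g=t[(t[:,1]>lo)&(t[:,1]<hi)&(t[:,0]<.0135)&(t[:,0]>-.02)&(t[:,2]<.03)]
    print(len(g), np.percentile(g[:,2],[90,97,99,100]))
    i=g[:,2].argmax(); print(g[i])
pin=t[(abs(t[:,1])<.012)&(t[:,2]<-.005)&(t[:,2]>-.02)]; print("pin in tool",pin.min(0),pin.max(0),np.median(pin,0))
E
```

```text
time_s: 5.65
eef_pos: [0.4998, 0.0081, 0.1506]
ee_rot: [0.991, 0.134, -0.0, -0.0]
force: [-0.2, -1.1, -0.3]
finger_gap: 0.0498
grasp_force: 0.0
9643 [-0.04967448 -0.03923966 -0.03503887 -0.02972701]
[ 0.00043184 -0.02486039 -0.02972701]
8908 [-0.04832704 -0.03869627 -0.03466268 -0.02995722]
[ 0.00060667  0.02556467 -0.02995722]
pin in tool [-0.02451941 -0.01191043 -0.01509437] [ 0.0332333   0.00841406 -0.00500259] [ 0.01081825  0.00148246 -0.01170954]
```

View pics/w4.png

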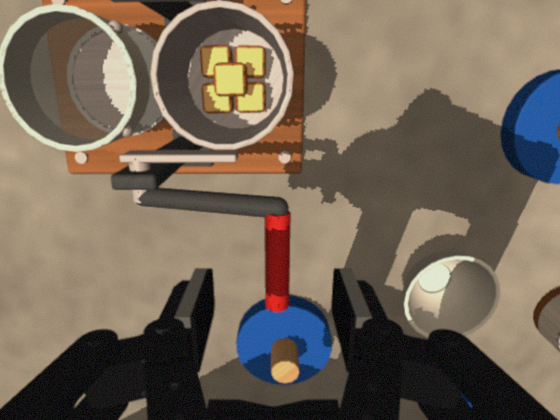

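With the fingers open, the tips read tool z ≈ -0.030 again. The pin is centred at pixel (277,262), midway between the fingers. I'll go 40 mm lower and close.

```bash
python3 -m crank '[0,0.002,0.02,0,0,0,0.05, 0,0.002,0.034,0,0,0,0.05, 0,0.002,0.04,0,0,0,0.05, 0,0.002,0.04,0,0,0,0, 0,0.002,0.04,0,0,0,0, 0,0.002,0.04,0,0,0,0, 0,0.002,0.04,0,0,0,0, 0,0.002,0.04,0,0,0,0, 0,0.002,0.04,0,0,0,0]' 40
```

```text
time_s: 6.6
eef_pos: [0.5009, 0.0062, 0.1113]
ee_rot: [0.991, 0.134, 0.001, -0.0]
force: [-1.1, 1.8, 5.8]
finger_gap: 0.0106
grasp_force: 39.2
```

```bash
python3 -m crank '[0,-0.002,-0.0065,0,0,0,0, 0,-0.005,-0.013,0,0,0,0, 0,-0.0085,-0.019,0,0,0,0, 0,-0.0125,-0.025,0,0,0,0, 0,-0.017,-0.030,0,0,0,0, 0,-0.022,-0.035,0,0,0,0, 0,-0.022,-0.035,0,0,0,0]' 60
```

```text
time_s: 7.3
eef_pos: [0.4957, 0.0252, 0.1473]
ee_rot: [0.991, 0.135, 0.001, 0.002]
force: [-0.3, -9.3, 7.4]
finger_gap: 0.0097
grasp_force: 59.0
```

```bash
python3 -m crank '[0,-0.0055,-0.0043,0,0,0,0, 0,-0.0115,-0.008,0,0,0,0, 0,-0.0178,-0.011,0,0,0,0, 0,-0.0243,-0.0136,0,0,0,0, 0,-0.031,-0.0155,0,0,0,0, 0,-0.038,-0.0165,0,0,0,0, 0,-0.045,-0.017,0,0,0,0, 0,-0.052,-0.0166,0,0,0,0, 0,-0.059,-0.0155,0,0,0,0, 0,-0.0657,-0.0139,0,0,0,0, 0,-0.0723,-0.0115,0,0,0,0, 0,-0.0786,-0.0086,0,0,0,0, 0,-0.0846,-0.005,0,0,0,0, 0,-0.0902,-0.0008,0,0,0,0, 0,-0.0902,-0.0008,0,0,0,0]'
python3 -m crank '[0,-0.0052,0.0047,0,0,0,0, 0,-0.0099,0.0099,0,0,0,0, 0,-0.0139,0.0156,0,0,0,0, 0,-0.0175,0.0216,0,0,0,0, 0,-0.0203,0.028,0,0,0,0, 0,-0.0203,0.028,0,0,0,0, 0,-0.0203,0.028,0,0,0,0]'
python3 - <<'E'
from h import *
p=shot("wrist"); save(p,"w5.png"); r=pts(p,((hsv(p)[...,0]<6)|(hsv(p)[...,0]>174))&(hsv(p)[...,1]>190)); print(np.median(r,0))
p=shot("top")
for pic in [p,shot("scene")]:
    for d in cut_out(pic,"bite0")[:8]:
        q=pts(pic,d["region"]); print(round(d["conf"],2),len(q),np.round(np.median(q,0),3) if len(q) else "")
E
```

```text
time_s: 8.8
eef_pos: [0.4716, 0.1137, 0.1473]
ee_rot: [0.991, 0.135, 0.001, 0.001]
force: [3.4, -3.0, -0.1]
finger_gap: 0.0098
grasp_force: 66.9
time_s: 9.5
eef_pos: [0.4663, 0.1329, 0.119]
ee_rot: [0.991, 0.134, 0.001, 0.001]
force: [3.2, -5.2, 0.2]
finger_gap: 0.0096
grasp_force: 71.3
[0.47074393 0.13325048 0.17388846]
```

View pics/w5.png

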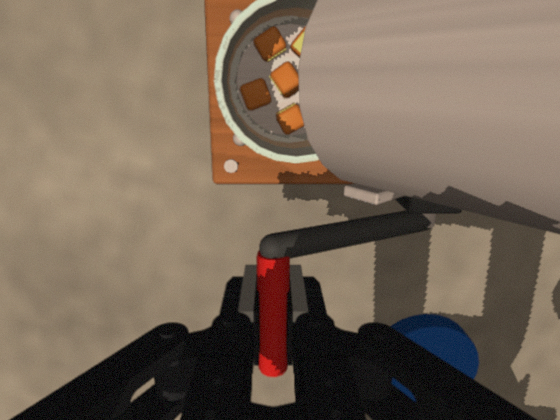

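All five bites show inside the canister, at about pixels (270,43), (300,43), (256,94), (288,78) and (291,119). I'll swing the cup back to its stop.

```bash
python3 -m crank '[0,0,0,0,0,0,0, 0,0.003,-0.0065,0,0,0,0, 0,0.0062,-0.0124,0,0,0,0, 0,0.0151,-0.0233,0,0,0,0, 0,0.0259,-0.0322,0,0,0,0, 0,0.0382,-0.0387,0,0,0,0, 0,0.0516,-0.0428,0,0,0,0, 0,0.0655,-0.0441,0,0,0,0, 0,0.0794,-0.0426,0,0,0,0, 0,0.0928,-0.0383,0,0,0,0, 0,0.105,-0.0315,0,0,0,0, 0,0.1155,-0.0224,0,0,0,0, 0,0.1241,-0.0114,0,0,0,0, 0,0.1275,-0.005,0,0,0,0, 0,0.1303,0.0011,0,0,0,0, 0,0.132,0.0055,0,0,0,0, 0,0.1328,0.0095,0,0,0,0, 0,0.133,0.011,0,0,0,0, 0,0.133,0.011,0,0,0,0]'
python3 - <<'E'
from st import *
p=shot("wrist"); q=pts(p,p["depth"]>0); station_fit(p)
k=q[inbox(q,(.575,.053),.045)&(q[:,2]>.13)&(q[:,2]<.15)]; c=np.c_[k[:,:2],np.ones(len(k))]
s=np.linalg.lstsq(c,k[:,2],rcond=None)[0]; print("cup rim",len(k),circ(k),"tilt",s[:2],k[:,2].min(),k[:,2].max())
E
```

```text
time_s: 11.65
eef_pos: [0.5009, 0.0062, 0.1084]
ee_rot: [0.991, 0.134, 0.001, -0.0]
force: [-0.5, 4.8, 9.5]
finger_gap: 0.0098
grasp_force: 72.0
pin n 3177
pin med [0.5045 0.0064 0.1631] top z 0.1641 ext mid [0.5017 0.0059 0.162 ] dir deg -164.75915988623046
board ((549.4281616210938, 98.8565444946289), (126.1015853881836, 198.90858459472656), 14.788317680358887)
rim n 2714 (array([0.54988492, 0.14164434]), np.float64(0.03766561809984491)) ext mid [0.54900611 0.12696385]
cup rim 7532 (array([0.57134029, 0.05229716]), np.float64(0.031319596345683515)) tilt [-0.04874204 -0.03453042] 0.13000384369498624 0.14695531927638042
```

The pin is back at its starting height (top 0.164), so the cup is upright. I'll release it, retreat upward and go over the target cap.

```bash
python3 -m crank '[0,0,0,0,0,0,0.05, 0,0,0,0,0,0,0.05, 0,0,0,0,0,0,0.05, 0,0,-0.03,0,0,0,0.05, 0,0,-0.08,0,0,0,0.05, 0,0,-0.13,0,0,0,0.05, 0.01,0.048,-0.13,0,0,0,0.06, 0.02,0.096,-0.13,0,0,0,0.06, 0.03,0.144,-0.13,0,0,0,0.06, 0.04,0.192,-0.13,0,0,0,0.06, 0.05,0.239,-0.1,0,0,0,0.06, 0.05,0.239,-0.05,0,0,0,0.06, 0.05,0.239,0.01,0,0,0,0.06, 0.05,0.239,0.01,0,0,0,0.06, 0.05,0.239,0.01,0,0,0,0.06]'
python3 - <<'E'
from h import *
p=shot("wrist"); save(p,"w6.png")
q=pts(p,p["depth"]>0)
k=q[inbox(q,(.6117,-.2115),.03)&(q[:,2]>.05)&(q[:,2]<.06)]; print("knob",len(k),cv2.minEnclosingCircle((k[:,:2]*1000).astype(np.float32)),np.median(k,0))
c=cv2.minEnclosingCircle((k[:,:2]*1000).astype(np.float32))[0]; rel([(c[0]/1000,c[1]/1000,-.004)])
t=(q-sense()["eef_pos"])@T_tool(sense())[:3,:3]; g=t[(abs(t[:,1])<.05)&(abs(t[:,1])>.02)&(abs(t[:,0])<.0135)&(t[:,2]<0)]; print("tip",g[:,2].max())
k=q[inbox(q,(.563,.093),.1)&(q[:,2]>.155)]; print("pin", np.median(k,0) if len(k) else "")
E
```

```text
time_s: 13.2
eef_pos: [0.6097, -0.2105, 0.0948]
ee_rot: [0.991, 0.134, -0.003, -0.002]
force: [-0.2, -0.2, 0.6]
finger_gap: 0.0599
grasp_force: 0.0
knob 1304 ((612.0845336914062, -211.80245971679688), 12.92056941986084) [ 0.61309838 -0.21156964  0.05357067]
tcp [ 0.6118 -0.2112  0.0974] yaw x_tool deg 15.42 tilt z [-1.5e-03  7.0e-04 -1.0e+00]
[ 0.6121 -0.2118 -0.004 ] -> [0.0003 0.0008 0.1014]
tip -0.029436398453004355
pin
```

```bash
python3 -m crank '[0,0.001,0.04,0,0,0,0.06, 0,0.001,0.075,0,0,0,0.06, 0,0.001,0.09,0,0,0,0.06, 0,0.001,0.1,0,0,0,0.06, 0,0.001,0.1,0,0,0,0.06, 0,0.001,0.1,0,0,0,0.02, 0,0.001,0.1,0,0,0,0.01, 0,0.001,0.1,0,0,0,0.01, 0,0.001,0.1,0,0,0,0.01, 0,0.001,0.1,0,0,0,0.01, 0,0.001,0.1,0,0,0,0.01]' 90
```

```text
time_s: 14.35
eef_pos: [0.6137, -0.2129, -0.0006]
ee_rot: [0.991, 0.134, 0.001, 0.001]
force: [-0.7, 0.9, 6.9]
finger_gap: 0.0235
grasp_force: 87.9
```

```bash
python3 -m crank '[0,0,-0.03,0,0,0,0.01, 0,0,-0.07,0,0,0,0.01, 0,0,-0.12,0,0,0,0.01, 0,0,-0.17,0,0,0,0.01, 0,0,-0.21,0,0,0,0.01, 0.004,-0.045,-0.22,0,0,0,0.01, 0.009,-0.09,-0.22,0,0,0,0.01, 0.013,-0.135,-0.22,0,0,0,0.01, 0.017,-0.18,-0.22,0,0,0,0.01, 0.021,-0.225,-0.22,0,0,0,0.01, 0.026,-0.27,-0.22,0,0,0,0.01, 0.030,-0.315,-0.22,0,0,0,0.01, 0.034,-0.345,-0.22,0,0,0,0.01, 0.034,-0.359,-0.22,0,0,0,0.01, 0.034,-0.359,-0.22,0,0,0,0.01, 0.034,-0.359,-0.22,0,0,0,0.01]'
python3 - <<'E'
from h import *
p=shot("wrist"); save(p,"w7.png"); s=sense(); T=T_tool(s)
def blue(p):
    H=hsv(p); return (H[...,0]>100)&(H[...,0]<130)&(H[...,1]>130)&(H[...,2]>40)
q=pts(p,blue(p)); q=q[inbox(q,s["eef_pos"],.08)&(q[:,2]>.15)]
t=(q-s["eef_pos"])@T[:3,:3]; print("blue tool",len(t),t.min(0),t.max(0),"disc top z",np.percentile(q[:,2],[50,90]))
d=t[abs(t[:,2]-np.percentile(t[:,2],20))<.004]; A=np.c_[d[:,:2],np.ones(len(d))]; print("plane",np.linalg.lstsq(A,d[:,2],rcond=None)[0])
a=pts(p,p["depth"]>0); m=a[(a[:,2]>.095)&(a[:,2]<.106)&inbox(a,(.5497,.1428),.046)]
print("rim",len(m),circ(m) if len(m)>20 else "")
for n in ["top","scene"]:
    p=shot(n); q=pts(p,blue(p)); q=q[inbox(q,s["eef_pos"],.09)&(q[:,2]>.15)]; print(n,len(q),np.round((q.min(0)+q.max(0))/2,4) if len(q) else "",circ(q[:, :]) if len(q)>10 else "")
rel([(.5497,.1428,.12)])
E
```

```text
time_s: 15.95
eef_pos: [0.5501, 0.1418, 0.2177]
ee_rot: [0.991, 0.134, 0.0, 0.0]
force: [0.1, -0.3, -1.2]
finger_gap: 0.0232
grasp_force: 88.6
blue tool 19548 [-0.04773903 -0.04611131 -0.10951967] [ 0.04569669  0.06035863 -0.00174389] disc top z [0.23798353 0.23877795]
plane [ 0.00514596  0.00268674 -0.02041132]
rim 665 (array([0.55056248, 0.1438509 ]), np.float64(0.037753272528050025))
top 175 [0.531  0.1371 0.2388] (array([0.54474833, 0.13945132]), np.float64(0.03263428591270093))
scene 261 [0.552  0.1428 0.2592] (array([0.55219811, 0.14111889]), np.float64(0.03630639795226748))
tcp [0.5503 0.1412 0.2175] yaw x_tool deg 15.3 tilt z [ 2.e-04 -4.e-04 -1.e+00]
[0.5497 0.1428 0.12  ] -> [-0.0001 -0.0018  0.0975]
```

View pics/w7.png

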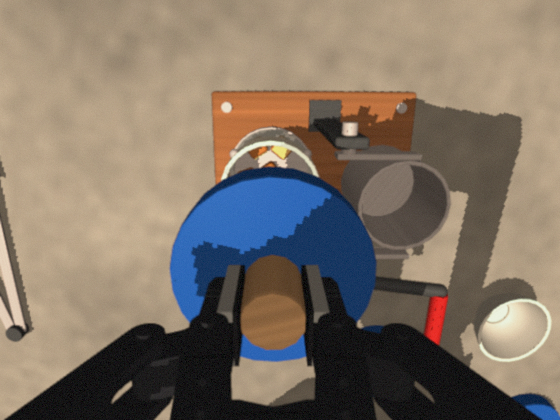

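```bash
python3 - <<'E'
from h import *
for i in range(2):
    s=sense(); p=shot("wrist"); T=T_tool(s); H=hsv(p)
    b=((H[...,0]>100)&(H[...,0]<130)&(H[...,1]>130)&(H[...,2]>40)).astype(np.uint8)
    a=pts(p,b>0); t=(a-s["eef_pos"])@T[:3,:3]; d=t[(abs(t[:,2]+.0204)<.003)&(np.hypot(t[:,0],t[:,1])<.06)]
    h=cv2.convexHull((d[:,:2]*1000).astype(np.float32))[:,0]; h=h[h[:,0]>0]
    print("cap",cv2.minEnclosingCircle((d[:,:2]*1000).astype(np.float32)),circ(h))
    a=pts(p,p["depth"]>0); m=a[(a[:,2]>.096)&(a[:,2]<.106)&inbox(a,(.55,.143),.046)]; tm=(m-s["eef_pos"])@T[:3,:3]
    from scipy.optimize import least_squares
    r=least_squares(lambda c:np.hypot(tm[:,0]-c[0],tm[:,1]-c[1])-.0382,[0,0],loss="soft_l1",f_scale=.001).x; print("rim tool",r, s["eef_pos"])
E
```

```text
cap ((-1.2114466428756714, 0.576898455619812), 47.075801849365234) (array([-0.33661683,  0.38396688]), np.float64(45.93359177615573))
rim tool [ 0.00021267 -0.00252862] [0.55027752 0.14116495 0.21748208]
cap ((-1.2239465713500977, 0.6880410313606262), 47.09270477294922) (array([-0.29295686,  0.34935335]), np.float64(45.91808465878233))
rim tool [ 0.00022489 -0.00242868] [0.55024862 0.14125493 0.21744135]
```

```bash
python3 -m crank '[0.001,-0.0027,0.04,0,0,0,0.01, 0.001,-0.0027,0.08,0,0,0,0.01, 0.001,-0.0027,0.1,0,0,0,0.01, 0.001,-0.0027,0.11,0,0,0,0.01, 0.001,-0.0027,0.114,0,0,0,0.01, 0.001,-0.0027,0.118,0,0,0,0.01, 0.001,-0.0027,0.120,0,0,0,0.01, 0.001,-0.0027,0.120,0,0,0,0.01, 0.001,-0.0027,0.120,0,0,0,0.01]' 110
python3 -c "
from h import *
s=sense();print(s['force'],s['ft_torque'],s['eef_pos'])"
```

```text
time_s: 17.1
eef_pos: [0.5507, 0.1456, 0.0982]
ee_rot: [0.991, 0.134, 0.001, -0.0]
force: [-0.8, -0.2, -0.7]
finger_gap: 0.0231
grasp_force: 108.0
[-0.75558389 -0.19608875 -0.70814989] [-0.03594929  0.00298863 -0.00355898] [0.55071424 0.1455981  0.09819453]
```

```bash
python3 -m crank '[0,0,0.002,0,0,0,0.01, 0,0,0.004,0,0,0,0.01, 0,0,0.006,0,0,0,0.01, 0,0,0.006,0,0,0,0.01]' 120
python3 -m crank '[0,0,0.002,0,0,0,0.01, 0,0,0.004,0,0,0,0.01, 0,0,0.004,0,0,0,0.01]' 120
```

```text
time_s: 17.5
eef_pos: [0.5517, 0.1452, 0.0928]
ee_rot: [0.991, 0.134, 0.002, 0.001]
force: [0.6, -2.2, 9.2]
finger_gap: 0.0233
grasp_force: 118.8
time_s: 17.8
eef_pos: [0.551, 0.1448, 0.088]
ee_rot: [0.991, 0.134, 0.001, 0.001]
force: [1.7, -4.8, -3.3]
finger_gap: 0.0228
grasp_force: 117.8
```

```bash
python3 -m crank '[0,0,0.002,0,0,0,0.01, 0,0,0.004,0,0,0,0.01, 0,0,0.004,0,0,0,0.01]' 120
```

```text
time_s: 18.1
eef_pos: [0.5503, 0.145, 0.0845]
ee_rot: [0.991, 0.134, 0.0, 0.0]
force: [-3.3, -5.6, 12.8]
finger_gap: 0.023
grasp_force: 120.6
```

```bash
python3 -m crank '[0,0,0.002,0,0,0,0.01, 0,0,0.003,0,0,0,0.01, 0,0,0.003,0,0,0,0.01, 0,0,0.003,0,0,0,0.01]' 120
```

```text
time_s: 18.5
eef_pos: [0.5504, 0.145, 0.0844]
ee_rot: [0.991, 0.134, 0.001, 0.0]
force: [-10.3, -6.4, 36.5]
finger_gap: 0.0229
grasp_force: 122.9
```

The cap is bottomed out at TCP z 0.0844 (predicted 0.0846), with 36 N on the wrist. I'll check it by camera.

```bash
python3 - <<'E'
from h import *
for n in ["wrist","scene"]:
    p=shot(n); s=sense(); H=hsv(p)
    b=(H[...,0]>100)&(H[...,0]<130)&(H[...,1]>130)&(H[...,2]>40); a=pts(p,b); d=a[inbox(a,(.55,.143),.06)&(a[:,2]>.098)&(a[:,2]<.115)]
    A=np.c_[d[:,:2]-[.55,.143],np.ones(len(d))]; print(n,len(d),cv2.minEnclosingCircle((d[:,:2]*1000).astype(np.float32)),"plane",np.linalg.lstsq(A,d[:,2],rcond=None)[0],np.median(d[:,2]))
    if n=="wrist":
        q=pts(p,p["depth"]>0); r=pts(p,((H[...,0]<6)|(H[...,0]>174))&(H[...,1]>190)); r=r[inbox(r,(.5,.006),.05)&(r[:,2]>.1)]; print("pin",len(r),np.median(r,0) if len(r) else ""); save(p,"w8.png")
print(sense()["force"],sense()["grasp_force"])
E
```

```text
wrist 18743 ((549.745361328125, 143.9992218017578), 46.92825698852539) plane [-0.00772363 -0.00054721  0.10472753] 0.10467613656600719
pin 0 
scene 253 ((554.2247314453125, 144.08641052246094), 45.55712890625) plane [-0.0096442   0.00147604  0.10597739] 0.10590127324942855
[-11.22760596  -7.81976431  36.94265824] 122.85295486450195
```

View pics/w8.png

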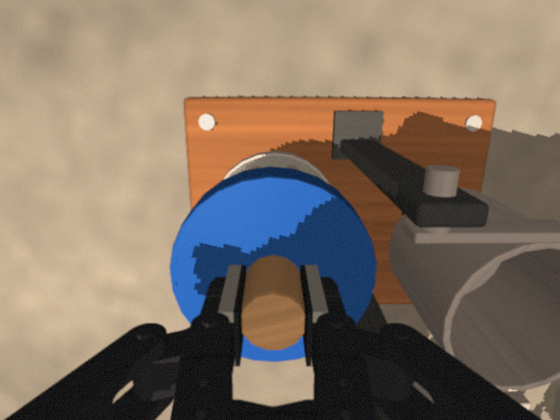

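The picture shows the cap seated level on the neck at pixel (273,265), with its disc top at 0.1047 m (0.105 expected when home). The empty cup stands upright on the right. I'll ease the push slightly and hand in.

```bash
python3 -m crank '[0,0,-0.001,0,0,0,0.01, 0,0,-0.001,0,0,0,0.01, 0,0,-0.001,0,0,0,0.01, 0,0,-0.001,0,0,0,0.01, 0,0,-0.001,0,0,0,0.01]' 120 && python3 -c "
from station import *
s=sense();print(s['force'],s['eef_pos'])
if 15<s['force'][2]<38: print(sign_off())"
```

```text
time_s: 19.1
eef_pos: [0.5504, 0.145, 0.0844]
ee_rot: [0.991, 0.134, 0.001, 0.0]
force: [-7.4, -6.0, 28.5]
finger_gap: 0.0227
grasp_force: 121.8
[-7.36628506 -5.95480955 28.47145819] [0.5504078  0.14502642 0.08442228]
the job is handed in; nothing more can be done
None
```

The job is handed in at 19.1 s: all five bites are in the canister, the cup is back upright, and the cap is snapped home with the gripper still pressing it at about 28 N; sign-off returned no verdict.

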